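Open the breaker flap of a bench supply and reset the tripped breaker

TASK

A breaker of the unplugged bench supply has tripped. Press the ribbed orange front edge of its smoked flap all the way down once and let go, so that the flap springs up by itself, and watch for a good second, touching nothing, that it stays open; then push the red reset button that has popped out (it stands higher than the other) fully home until it stays in. Leave the flap standing open and the things lying on and round the supply where they are.

Things in the scene. Friction and masses are not known exactly. Their poses are not given: they have to be found in the camera images.
- supply: grey bench supply, a case 150 mm deep (its x), 200 mm wide (its y), 64 mm high, fixed to the worktop. Origin under its centre; +x points from its front face (sockets, meter window) to its back, +y to the left seen from the front, z up. Under the flap an open bay (x -54 to +4 mm, y -60 to +60 mm) holds the two breakers; its white floor lies 44 mm above the worktop.
- flap_press (a point): where to press the flap: middle of the ribs on the orange front strip, on its upper face, 64 mm above the worktop while latched. The flap is a smoked plate 83 mm from hinge to front edge, 118 mm wide, 4 mm thick; the orange strip is its front 22 mm; this point lies 12 mm behind the front edge, 71 mm from the hinge. No rim stands in front of it. The point moves with the flap.
- flap_hinge (a point): middle of the flap's hinge line, at the far (+x) edge of the flap, 63 mm above the worktop; the line runs along the supply's y. When open, the flap leans back beyond this line, its edge about 60 mm above the deck, and its thin steel latch wire stands out 26 mm from its underside.
- flap (a joint): flap angle (rad): 0 latched, flush with the deck (reads 0 to 0.01); negative pressed in; 2.4 sprung fully open. Push-push latch: pressed in beyond -0.08 (6 mm at the ribs, 2 to 3 N; hard stop just after, at -0.104, 7 mm) and let go, it is released; a damped spring swings it open in about 1.5 s and holds it. Swung shut and pressed in again, it latches again. A shorter press leaves it latched.
- reset_a (a joint): travel of the reset button of the tripped breaker (m): 0 popped out, 0.007 fully home. It snaps in past about 3 N and stays in; pressed less than half-way it springs back out. Hard stop when home.
- reset_b (a joint): travel of the reset button of the other breaker, which has not tripped: stays at 0.007.
- reset_a_top (a point): centre of the upper face of the tripped breaker's red round button, 12 mm across; it stands in the bay, 26 mm left or right of the supply's middle line (which side varies), midway between the bay's front and back walls. Popped out, the face is 57.5 mm above the worktop; home, 50.5 mm.
- reset_b_top (a point): the same for the other breaker's button, 52 mm from the first, which is home from the start (face 50.5 mm above the worktop).
- cone_mid (a point): centre of a loose white thread cone, 66 mm across, 105 mm high, standing to the right of the supply; leave it alone
- needles_mid (a point): centre of a loose flat red box of needles, 40 x 62 x 14 mm, lying to the left of the supply; leave it alone
- driver_mid (a point): middle of a loose screwdriver with a yellow handle, 181 mm long, lying to the right of the supply; leave it alone
- spool_mid (a point): centre of a loose blue bobbin, 21 mm across, 12 mm high, standing on the left part of the supply's deck, beside and behind the flap; leave it alone
Things that resemble listed ones, but are neither listed nor needed, are in the scene too. Leave any blue look-alike of the part that bears cone_mid alone.

How it is judged:
By the outcome, as a careful person would: the job done as asked, in the order asked, and still so for the second after the job is handed in, with the robot touching nothing.
It also fails if it takes over 38 s, if anything falls off the work surface, if the arm or the gripper's body presses on something with over 40 N, if the wrist force passes 120 N, or if a joint passes its speed limit or range.

ROBOT

A 6-joint arm with a two-finger parallel gripper is mounted at the origin on a cart in front of the work surface, level with it; the furniture and walls round the work are solid. World frame = base frame: x ahead of the robot, y to its left, z up, the work surface at z = 0. Lengths are in m, angles in rad, forces in N, time in s.
With the tool pointing down it reaches from about 0.2 to 0.875 m from the base axis. Payload 3.4 kg.
Tool frame: the origin (TCP) lies midway between the tips of the shut fingers; the grasp point (between the pads) lies 19 mm behind it; z points along the fingers, y is the line along which they close (so a half turn about z gives the same grasp; the last joint's range is limited). The gripper opens to 94 mm and grips with 3 to 60 N. Pads are 16 mm wide; open, the fingers measure 119 mm over their backs; the gripper's body (75 mm by 177 mm) begins 78 mm behind the grasp point.
Start: joints at [-1.243, 0.276, 1.505, -0, 1.361, -0.121], TCP at [0.249, -0.518, 0.205] pointing down, gripper open.
Joint ranges: [-2.89, 2.89], [-0.75, 2.08], [0.22, 2.7], [-1.18, 4.32], [0.11, 2.71], [-2.7, 2.7]. Speed limits (rad/s): [2.57, 2.57, 3.14, 3.14, 3.14, 3.14].

INTERFACE

Orientations are given as a 3x3 rotation matrix whose columns are the frame's x, y, z axes.
In Python, from station import env gives the robot as it stands. The module is installed in compiled form; this text tells all that it offers.
- The arm moves only by the shell command python3 -m jog 'ROWS'. ROWS is JSON, a list of rows, each a list of 3 entries, a list of its own where there are three numbers: the shift along the tool's x, y, z each as a share of 200 mm, from -1 to 1, then the turn about the tool's z as a share of pi rad, from -1 to 1, then the closure in counts, from 0 (fully open) to 255 (shut). In form: [[[tx, ty, tz], yaw, jaw], ...]. A call has exactly 8 rows; each row is the pose to reach, as a shift and turn from the pose commanded when the call began, along the tool's axes at that moment, turning the shorter way round; what a row does not reach only later rows make up. A row lasts 1/12 s, in which the tool goes at most 41.7 mm and 7.16 degrees, less where a joint would pass 70% of its speed; a pose out of reach is approached as far as the arm can. A call with a number of a shift or a turn outside -1 to 1 is refused whole. A call with a gripper value outside its range is refused whole. The fingers move at their own pace and stop on an object; the grip force is fixed at half the most. Time passes only in rows, so rows that repeat a pose let the fingers close, or fill a call up. It gives the time, the measured TCP pose, the force, the opening and the grip force at its end, in the units of the state.
- env.get_state(): the state, without advancing time (a new reading comes with each control period).
- env.camera(name): name is "scene" or "top" or "wrist"; returns a dict with "frame" (384x512x3 uint8, red, green, blue), "fx", "fy", "cx", "cy" (pixels), "dist_coeffs" ([k1, k2, p1, p2, k3] as OpenCV has them; the pictures are not rectified), "cam_to_world" (4x4, takes a point from camera to world coordinates); the wrist camera has in their place "hand_eye" (4x4, takes a point from camera to tool coordinates, whose origin is the TCP and whose axes are the flange's). Camera axes: x right, y down, z forward; pixel columns grow to the right and rows downward; lengths in m; the calibration is good to about 2 mm. A picture is of the moment at which its call begins: read the wrist's pose just before it. There is no depth.
- env.job_done(): hands the job in; it is judged then, once.
The state is a dict: "t": time; "q": joint angles; "dq": joint speeds; "joint_torque": joint torques, N m; "eef_pos": TCP position; "eef_rot": TCP orientation; "ft_force": force on the tool from outside, world axes, zero at the start; "ft_torque": the same for the moment, N m; "gripper_width": finger opening in m; "gripper_force": force on a finger pad.
Only numpy, scipy, OpenCV 4.12 (cv2) and the standard library are available. Lean on these libraries where they do the work, as an engineer would, in place of code of your own. Each camera call takes 0.05 s, during which the arm holds its last target. There are 200 camera calls.

## Working session

There is one attempt and no reset: what is moved stays moved. The work goes in short steps, Python scripts to look and compute and a shell command to move; the robot and the scene stay as the last step left them, time stands still between calls to the robot, and variables do not carry over. Pictures are saved under pics/ and viewed, at most 10 in all, crops included, and the job is handed in when it is done.

```bash
mkdir -p pics; cat > h.py <<'E'
import numpy as np, cv2
from station import env
def snap(name,fn):
    s=env.get_state(); c=env.camera(name)
    cv2.imwrite(fn,c["frame"][:,:,::-1])
    K=np.array([[c["fx"],0,c["cx"]],[0,c["fy"],c["cy"]],[0,0,1.]])
    if name=="wrist":
        T=np.eye(4);T[:3,:3]=s["eef_rot"];T[:3,3]=s["eef_pos"];T=T@np.array(c["hand_eye"])
    else: T=np.array(c["cam_to_world"])
    np.savez(fn+".npz",K=K,d=np.array(c["dist_coeffs"]),T=T)
    return c["frame"]
def crop(fn,x0,y0,x1,y1,k):
    im=cv2.imread(fn)[y0:y1,x0:x1]
    cv2.imwrite(fn[:-4]+"_c.png",cv2.resize(im,None,fx=k,fy=k,interpolation=cv2.INTER_CUBIC))
def px(fn,uv,z):
    f=np.load(fn+".npz");T=f["T"]
    p=cv2.undistortPoints(np.array(uv,float).reshape(-1,1,2),f["K"],f["d"])[:,0]
    r=np.c_[p,np.ones(len(p))]@T[:3,:3].T; o=T[:3,3]
    z=np.broadcast_to(z,len(p))
    return o+r*((z-o[2])/r[:,2])[:,None]
def proj(fn,P):
    f=np.load(fn+".npz");Ti=np.linalg.inv(f["T"])
    return cv2.projectPoints(np.array(P,float).reshape(-1,3),cv2.Rodrigues(Ti[:3,:3])[0],Ti[:3,3],f["K"],f["d"])[0][:,0]
E
python3 - <<'E'
from h import *
a=snap("top","pics/top1.png");b=snap("scene","pics/scene1.png")
s=env.get_state();print(s["t"],s["eef_pos"],s["eef_rot"],s["ft_force"])
cv2.imwrite("pics/t1.png",cv2.resize(a[:,:,::-1],(800,600)))
cv2.imwrite("pics/s1.png",cv2.resize(b[:,:,::-1],(800,600)))
E
```

```text
0.1 [ 0.24932543 -0.51757461  0.20472092] [[ 9.00967567e-01  4.33886164e-01 -4.89625252e-04]
 [ 4.33886380e-01 -9.00966273e-01  1.54440492e-03]
 [ 2.28960088e-04 -1.60390047e-03 -9.99998688e-01]] [-0.57286581  0.74662157 -0.58060058]
```

View pics/t1.png

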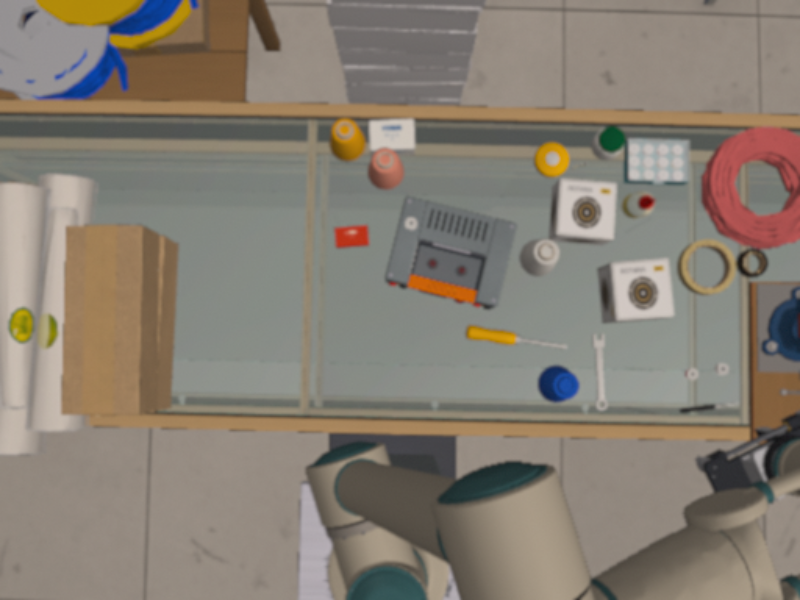

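View pics/s1.png

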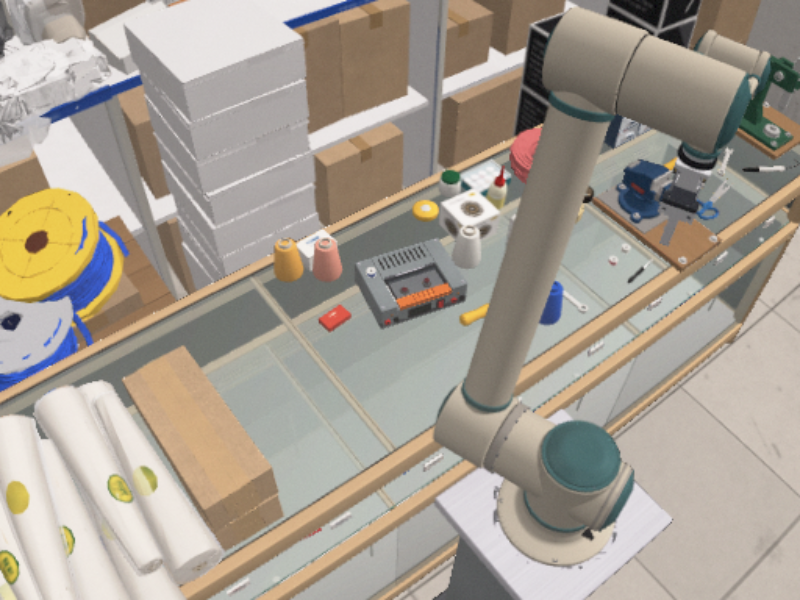

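The top view shows the grey supply centred near (452,250) in the 800x600 picture. The orange strip is at (443,289), the two buttons at (432,263) and (461,270), the white cone at (541,256), and the blue look-alike cone at (558,384). I'll enlarge the supply to measure it.

```bash
python3 - <<'E'
from h import *
crop("pics/top1.png",240,118,340,203,7)
E
```

```text
(no output)
```

View pics/top1_c.png

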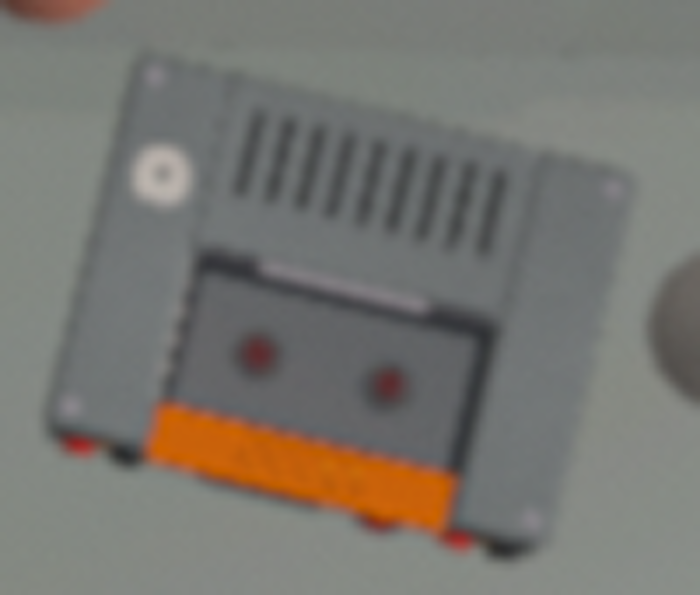

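Deck corners in the crop (7x, offset 240,118): front-left (45,430), back-left (140,52), back-right (635,172), front-right (545,545). The orange strip runs from (150,405)-(145,455) to (460,475)-(450,530). Next I'll fit the supply's pose to these.

```bash
cat > m.py <<'E'
from h import *
def fit(fn,uv,L,z):
    P=px(fn,uv,z)[:,:2];L=np.array(L,float)
    A=L-L.mean(0);B=P-P.mean(0)
    th=np.arctan2((A[:,0]*B[:,1]-A[:,1]*B[:,0]).sum(),(A*B).sum())
    R=np.array([[np.cos(th),-np.sin(th)],[np.sin(th),np.cos(th)]]);o=P.mean(0)-R@L.mean(0)
    print("o",o,"th",th,"res mm",np.round((L@R.T+o-P)*1000,1).tolist(),"sides",[round(float(np.linalg.norm(P[i]-P[i-1])),4) for i in range(len(P))])
    return o,th,R
E
python3 - <<'E'
from m import *
c=lambda a:(np.array(a)+.5)/7-.5+[240,118]
o,th,R=fit("pics/top1.png",c([[45,430],[140,52],[635,172],[545,545]]),[[-.075,.1],[.075,.1],[.075,-.1],[-.075,-.1]],.064)
W=lambda x,y,z:np.r_[R@[x,y]+o,z]
print("orange mid meas",px("pics/top1.png",c([[301,467]]),.064),"pred",W(-.064,0,.064))
print("press",W(-.063,0,.064),"A/B +-26",W(-.025,.026,.0575),W(-.025,-.026,.0575))
print("meas btn",px("pics/top1.png",c([[258,355],[388,385]]),.054))
s=env.get_state();Rt=np.array(s["eef_rot"])
print("tool yaw x",np.arctan2(Rt[1,0],Rt[0,0]))
E
```

```text
o [ 0.56208052 -0.0965085 ] th -0.21467346706502632 res mm [[1.4, 0.8], [0.0, 2.1], [-0.1, -1.0], [-1.4, -1.9]] sides [0.1968, 0.1516, 0.197, 0.1489]
orange mid meas [[ 0.49669334 -0.08224377  0.064     ]] pred [ 0.49954958 -0.08287468  0.064     ]
press [ 0.50052662 -0.08308771  0.064     ] A/B +-26 [ 0.54319311 -0.0657796   0.0575    ] [ 0.53211563 -0.11658599  0.0575    ]
meas btn [[ 0.54079878 -0.06531596  0.054     ]
 [ 0.53027102 -0.11590569  0.054     ]]
tool yaw x 0.4488018939526848
```

The pose fits: sides 197/151 mm, and both the orange strip and the buttons land within 3 mm of prediction. Next I shut the fingers and turn tool y along the supply's y, approaching high up.

```bash
python3 -m jog '[[[0.12,-0.08,0],0.03,255],[[0.25,-0.17,0],0.06,255],[[0.4,-0.28,0],0.09,255],[[0.55,-0.38,0],0.12,255],[[0.7,-0.49,0],0.15,255],[[0.85,-0.6,0],0.18,255],[[1,-0.7,0],0.2113,255],[[1,-0.7,0],0.2113,255]]'
cat >> m.py <<'E'
O=np.array([.56208,-.09651]);TH=-.21467
def W(x,y,z):
    c,s=np.cos(TH),np.sin(TH);return np.array([c*x-s*y+O[0],s*x+c*y+O[1],z])
def go(p,cmd=None):
    s=env.get_state();R=np.array(s["eef_rot"]);d=R.T@(p-s["eef_pos"])
    print("t",s["t"],"pos",np.round(s["eef_pos"],4),"f",np.round(s["ft_force"],1),"yaw err/pi",round(-(TH-np.arctan2(R[1,0],R[0,0]))/np.pi,4),"d mm",np.round(d*1000,1),"share",np.round(d/.2,4),"w",s["gripper_width"])
E
python3 -c "
from m import *
go(W(-.065,0,.2))"
```

```text
t: 0.77
eef_pos: [0.3708, -0.2993, 0.2053]
eef_rot: [[0.977, -0.212, 0.001], [-0.212, -0.977, 0.004], [0.0, -0.004, -1.0]]
ft_force: [0.0, -0.4, -0.6]
gripper_width: 0.0438
gripper_force: 0.0
t 0.7667 pos [ 0.3708 -0.2993  0.2053] f [ 0.  -0.4 -0.6] yaw err/pi 0.0005 d mm [  79.1 -238.7    6.3] share [ 0.3955 -1.1936  0.0317] w 0.043847502496797926
```

```bash
python3 -m jog '[[[0.0,-0.1,0],0,255],[[0.0,-0.25,0],0,255],[[0.0,-0.4,0],0,255],[[0.0,-0.55,0],0,255],[[0.0,-0.7,0],0,255],[[0,-0.85,0],0,255],[[0,-0.95,0],0,255],[[0,-1,0],0,255]]' >/dev/null
python3 -m jog '[[[0.05,-0.05,0],0,255],[[0.1,-0.1,0],0,255],[[0.15,-0.15,0],0,255],[[0.2,-0.19,0],0,255],[[0.2,-0.19,0],0,255],[[0.2,-0.19,0],0,255],[[0.2,-0.19,0],0,255],[[0.2,-0.19,0],0,255]]' >/dev/null
python3 - <<'E'
from m import *
snap("wrist","pics/w1.png")
go(W(-.063,0,.12))
im=cv2.imread("pics/w1.png");cv2.imwrite("pics/w1v.png",cv2.resize(im,(800,600)))
E
```

```text
t 2.15 pos [ 0.4581 -0.0817  0.2054] f [ 0.6 -0.6  0.7] yaw err/pi -0.0003 d mm [41.8 -7.7 85.4] share [ 0.2088 -0.0386  0.4269] w 0.0004786844469604969
```

View pics/w1v.png

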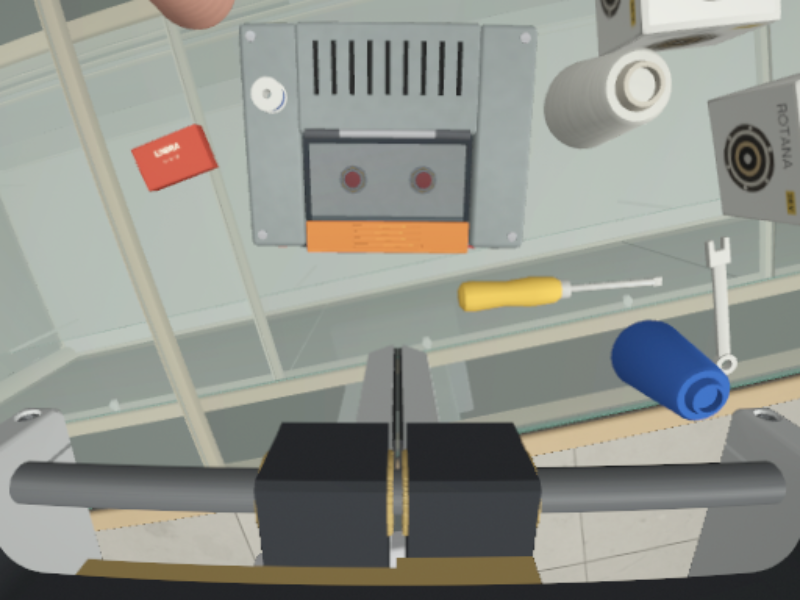

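The wrist view (800 px) shows deck corners at (254,245), (240,26), (537,28) and (522,248). The orange strip's corners are (307,221), (468,222), (468,252) and (306,250), and the buttons are at (352,180) and (424,180). I'll compare these with the first fit.

```bash
python3 - <<'E'
from m import *
f="pics/w1.png";c=lambda a:np.array(a)*.64
o,th,R=fit(f,c([[254,245],[240,26],[537,28],[522,248]]),[[-.075,.1],[.075,.1],[.075,-.1],[-.075,-.1]],.064)
loc=lambda P:np.round((P[:,:2]-o)@R*1000,1).tolist()
print("orange",loc(px(f,c([[307,221],[468,222],[468,252],[306,250],[387,236]]),.064)))
for z in (.0505,.0575):print("btn",z,loc(px(f,c([[352,180],[424,180]]),z)))
print("old O in new frame",(O-o)@R, TH-th)
crop(f,190,80,310,170,6)
E
```

```text
o [ 0.56096224 -0.09713992] th -0.2234496030493988 res mm [[-1.6, 1.8], [2.1, 1.2], [1.1, -2.2], [-1.6, -0.8]] sides [0.1975, 0.1463, 0.1964, 0.1471]
orange [[-55.4, 58.5], [-55.2, -58.0], [-77.1, -59.1], [-76.6, 60.2], [-65.9, 0.6]]
btn 0.0505 [[-26.6, 26.7], [-26.2, -26.2]]
btn 0.0575 [[-26.5, 26.1], [-26.1, -25.8]]
old O in new frame [0.00095039 0.00086195] 0.008779603049398788
```

View pics/w1_c.png

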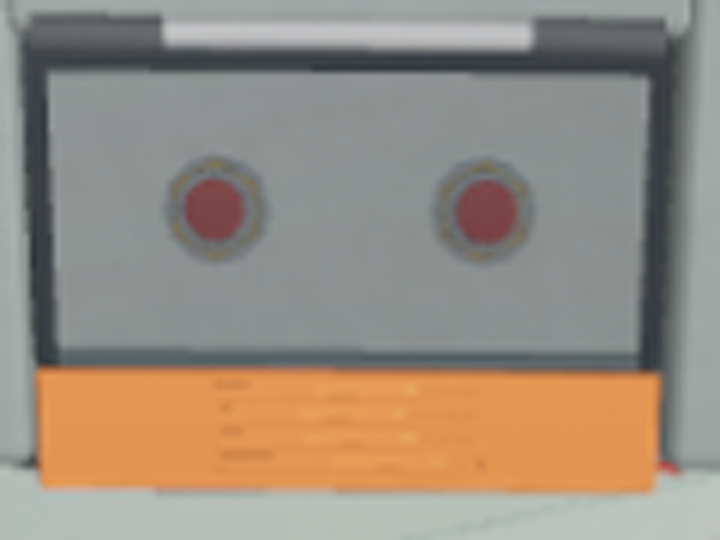

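The two fits agree within 2 mm, so I'll average them. In this crop the left button's disc at (215,210) sits off-centre in its ring while the right one is centred. I'll settle which has tripped once the flap is open. Now descend above the ribs.

```bash
sed -i 's/^O=.*/O=np.array([.5605,-.0967]);TH=-.219/' m.py
python3 -m jog '[[[0.07,-0.01,0.1],0,255],[[0.13,-0.02,0.2],0,255],[[0.2,-0.03,0.3],0,255],[[0.2,-0.03,0.42],0,255],[[0.2,-0.03,0.54],0,255],[[0.2,-0.03,0.6],0,255],[[0.2,-0.03,0.6],0,255],[[0.2,-0.03,0.6],0,255]]' >/dev/null
python3 -c "
from m import *
go(W(-.064,0,.064))"
```

```text
t 2.8167 pos [ 0.4986 -0.0841  0.0853] f [ 0.1 -1.  -0.4] yaw err/pi 0.0011 d mm [-0.8 -1.2 21.3] share [-0.0041 -0.0058  0.1063] w 0.0003719452647925778
```

```bash
python3 -m jog '[[[0,0,0.05],0,255],[[0,0,0.09],0,255],[[0,0,0.105],0,255],[[0,0,0.115],0,255],[[0,0,0.125],0,255],[[0,0,0.132],0,255],[[0,0,0.139],0,255],[[0,0,0.139],0,255]]' 
python3 -c "
from m import *
go(W(-.064,0,.057))"
```

```text
t: 3.48
eef_pos: [0.4992, -0.0839, 0.0578]
eef_rot: [[0.977, -0.213, 0.0], [-0.213, -0.977, -0.0], [0.0, 0.0, -1.0]]
ft_force: [-1.4, 0.5, 2.6]
gripper_width: 0.0004
gripper_force: 1.3
t 3.4833 pos [ 0.4992 -0.0839  0.0578] f [-1.4  0.5  2.6] yaw err/pi 0.0013 d mm [-1.4 -0.9  0.8] share [-0.0069 -0.0044  0.0038] w 0.0004465819532818744
```

Force is 2.6 N with a 6 mm press. I'll go on gently until the hard stop shows.

```bash
python3 -m jog '[[[0,0,0.004],0,255],[[0,0,0.008],0,255],[[0,0,0.01],0,255],[[0,0,0.01],0,255],[[0,0,0.01],0,255],[[0,0,0.01],0,255],[[0,0,0.01],0,255],[[0,0,0.01],0,255]]'
```

```text
t: 4.15
eef_pos: [0.4993, -0.084, 0.057]
eef_rot: [[0.977, -0.213, 0.001], [-0.213, -0.977, -0.001], [0.001, 0.0, -1.0]]
ft_force: [-2.3, -1.0, 12.1]
gripper_width: 0.0004
gripper_force: 5.7
```

Hard stop reached (12 N). Let go with a quick retreat up and back.

```bash
python3 -m jog '[[[0,0,-0.18],0,255],[[-0.05,0,-0.36],0,255],[[-0.15,0,-0.5],0,255],[[-0.25,0,-0.62],0,255],[[-0.33,0,-0.7],0,255],[[-0.4,0,-0.75],0,255],[[-0.4,0,-0.75],0,255],[[-0.4,0,-0.75],0,255]]'
for i in 1 2 3; do python3 -m jog '[[[0,0,0],0,255],[[0,0,0],0,255],[[0,0,0],0,255],[[0,0,0],0,255],[[0,0,0],0,255],[[0,0,0],0,255],[[0,0,0],0,255],[[0,0,0],0,255]]' >/dev/null; done
python3 - <<'E'
from m import *
snap("wrist","pics/w2.png");snap("scene","pics/s2.png")
go(W(-.025,.026,.15))
im=cv2.imread("pics/w2.png")[:260,110:390];cv2.imwrite("pics/w2v.png",cv2.resize(im,None,fx=2.3,fy=2.3))
E
```

```text
t: 4.82
eef_pos: [0.4215, -0.0668, 0.206]
eef_rot: [[0.977, -0.213, 0.003], [-0.213, -0.977, -0.001], [0.003, 0.0, -1.0]]
ft_force: [0.8, -0.5, 0.6]
gripper_width: 0.0003
gripper_force: 0.0
t 6.9167 pos [ 0.421  -0.0668  0.2057] f [-0.2  0.5 -0.2] yaw err/pi 0.0013 d mm [117.8 -26.7  55.7] share [ 0.5888 -0.1333  0.2783] w 0.000714406311157966
```

View pics/w2v.png

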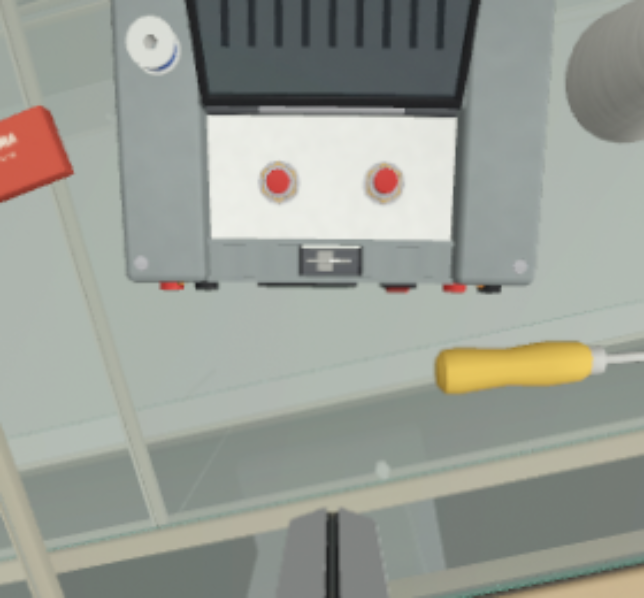

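The flap stands open and the white bay shows both red buttons, left at (278,181) and right at (386,180) in the crop. One enlarged crop of each view should tell which is popped out.

```bash
python3 - <<'E'
from m import *
a=cv2.imread("pics/w2.png")[65:95,205:300];b=cv2.imread("pics/s2.png")
p=proj("pics/s2.png",[W(-.025,.026,.0575),W(-.025,-.026,.0575)]);u,v=p.mean(0).astype(int);print(p)
b=b[v-22:v+22,u-45:u+45]
a=cv2.resize(a,(760,240),interpolation=cv2.INTER_CUBIC);b=cv2.resize(b,(720,352),interpolation=cv2.INTER_CUBIC);b=cv2.copyMakeBorder(b,0,0,0,40,0)
cv2.imwrite("pics/cmp.png",np.vstack([a,b]))
for z in(.0505,.0575):print(z,proj("pics/w2.png",[W(-.025,.026,z),W(-.025,-.026,z)]))
E
```

```text
[[258.74009188 182.88102071]
 [273.04704277 178.20167304]]
0.0505 [[231.02344008  78.26017171]
 [277.54366875  78.48584519]]
0.0575 [[230.51539884  77.50150373]
 [278.05539313  77.73218934]]
```

View pics/cmp.png

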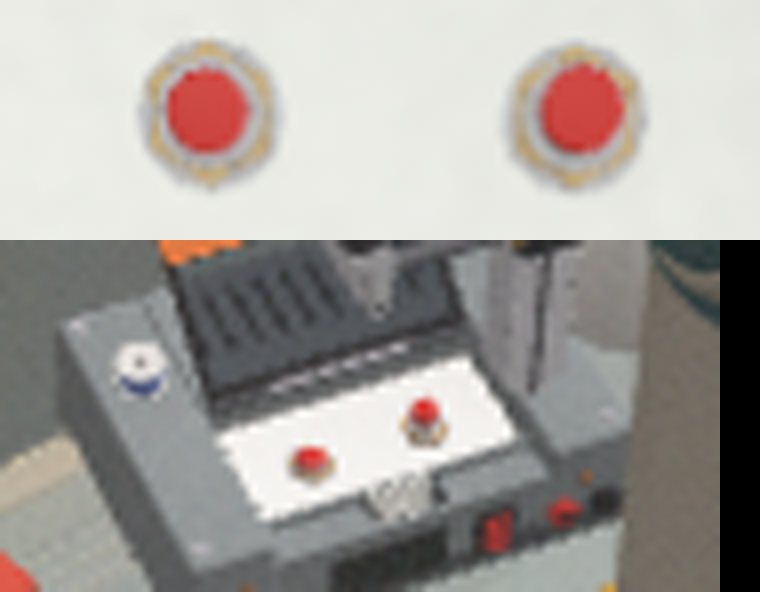

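The right-hand button (wrist crop (583,108), scene crop (424,412)) is popped out. It stands clear above its collar and is shifted outward by parallax, while the left one (207,110) sits low and centred. Approach above the right button.

```bash
python3 - <<'E'
from m import *
P=px("pics/w2.png",[[277.9,78.5]],.0575)[0];print(P,W(-.025,-.026,.0575))
go(.5*P+.5*W(-.025,-.026,.0575))
E
```

```text
[ 0.52970106 -0.11632627  0.0575    ] [ 0.53044853 -0.11664765  0.0575    ]
t 6.9167 pos [ 0.421  -0.0668  0.2057] f [-0.2  0.5 -0.2] yaw err/pi 0.0013 d mm [117.1  25.3 148.2] share [0.5857 0.1263 0.7409] w 0.000714406311157966
```

```bash
python3 -m jog '[[[0.12,0.03,0],0,255],[[0.26,0.06,0],0,255],[[0.4,0.09,0.08],0,255],[[0.52,0.12,0.2],0,255],[[0.585,0.125,0.34],0,255],[[0.585,0.125,0.48],0,255],[[0.585,0.125,0.58],0,255],[[0.585,0.125,0.6],0,255]]'
python3 -c "
from m import *
go(np.array([.53005,-.11645,.0575]))"
```

```text
t: 7.58
eef_pos: [0.5273, -0.1154, 0.0818]
eef_rot: [[0.977, -0.214, -0.008], [-0.213, -0.977, 0.003], [-0.008, -0.001, -1.0]]
ft_force: [-0.6, -0.3, -0.2]
gripper_width: 0.0002
gripper_force: 0.0
t 7.5833 pos [ 0.5273 -0.1154  0.0818] f [-0.6 -0.3 -0.2] yaw err/pi 0.0012 d mm [ 3.1  0.5 24.2] share [0.0154 0.0025 0.1211] w 0.00015844432297118744
```

```bash
python3 -m jog '[[[0,0,0],0,255],[[0,0,0.04],0,255],[[0,0,0.08],0,255],[[0,0,0.11],0,255],[[0,0,0.13],0,255],[[0,0,0.145],0,255],[[0,0,0.16],0,255],[[0,0,0.17],0,255]]'
python3 -m jog '[[[0,0,0.003],0,255],[[0,0,0.006],0,255],[[0,0,0.009],0,255],[[0,0,0.009],0,255],[[0,0,0.009],0,255],[[0,0,0.009],0,255],[[0,0,0.009],0,255],[[0,0,0.009],0,255]]'
```

```text
t: 8.25
eef_pos: [0.5299, -0.1162, 0.0518]
eef_rot: [[0.977, -0.213, 0.0], [-0.213, -0.977, -0.0], [0.0, 0.0, -1.0]]
ft_force: [-0.7, 0.1, 1.1]
gripper_width: 0.0006
gripper_force: 0.6
t: 8.92
eef_pos: [0.5301, -0.1162, 0.0505]
eef_rot: [[0.977, -0.213, 0.001], [-0.213, -0.977, -0.0], [0.001, 0.0, -1.0]]
ft_force: [-1.6, 0.7, 6.0]
gripper_width: 0.0004
gripper_force: 2.8
```

```bash
python3 -m jog '[[[0,0,0.003],0,255],[[0,0,0.005],0,255],[[0,0,0.005],0,255],[[0,0,0.005],0,255],[[0,0,0.005],0,255],[[0,0,0.005],0,255],[[0,0,0.005],0,255],[[0,0,0.005],0,255]]'
python3 -m jog '[[[0,0,-0.08],0,255],[[0,0,-0.2],0,255],[[0,0,-0.35],0,255],[[-0.1,0,-0.5],0,255],[[-0.25,0,-0.62],0,255],[[-0.4,0,-0.7],0,255],[[-0.52,0,-0.75],0,255],[[-0.58,0,-0.75],0,255]]'
python3 -m jog '[[[0,0,0],0,255],[[0,0,0],0,255],[[0,0,0],0,255],[[0,0,0],0,255],[[0,0,0],0,255],[[0,0,0],0,255],[[0,0,0],0,255],[[0,0,0],0,255]]' >/dev/null
python3 - <<'E'
from m import *
snap("wrist","pics/w3.png");snap("scene","pics/s3.png")
a=cv2.imread("pics/w3.png")[:150,150:350];b=cv2.imread("pics/s3.png")[140:215,215:315]
a=cv2.resize(a,(400,300));b=cv2.resize(b,(400,300),interpolation=cv2.INTER_CUBIC)
cv2.imwrite("pics/fin.png",np.hstack([a,b]))
E
```

```text
t: 9.58
eef_pos: [0.5301, -0.1162, 0.0503]
eef_rot: [[0.977, -0.213, 0.001], [-0.213, -0.977, -0.0], [0.001, 0.0, -1.0]]
ft_force: [-3.4, 1.5, 9.8]
gripper_width: 0.0005
gripper_force: 5.2
t: 10.25
eef_pos: [0.4154, -0.0911, 0.2009]
eef_rot: [[0.977, -0.213, 0.003], [-0.213, -0.977, -0.002], [0.004, 0.001, -1.0]]
ft_force: [0.1, 0.5, 0.1]
gripper_width: 0.0004
gripper_force: 0.0
```

View pics/fin.png

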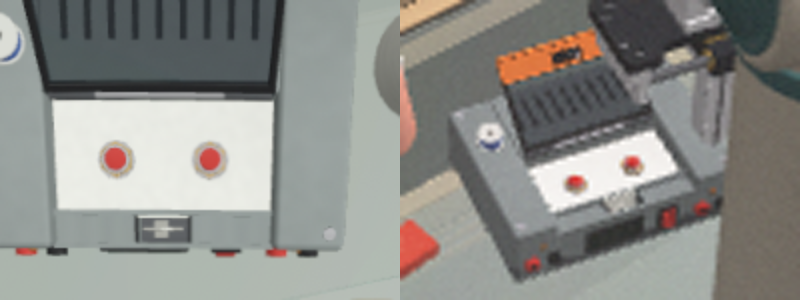

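Both buttons now sit low and centred in their collars: (115,159) and (209,159) in the wrist view, (575,183) and (632,164) in the scene view. The flap stands open and the bobbin and needle box are in place, so I'm handing in.

```bash
python3 -c "
from station import env
print(env.job_done())"
```

```text
the job is handed in; nothing more can be done
None
```

The flap was pressed once to its stop, sprang open and stayed open for about 2 s untouched; then I pushed the tripped right-hand button fully home, where it stays in, and handed the job in after about 11 s with the flap open and nothing else touched.

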